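Crack loose the pump's hold-down nut with the adjustable wrench

TASK

Lay the adjustable wrench flat on the pump's mounting plate with its jaws round the hex nut, and roll its worm until the jaw is snug on the nut before you turn it. Then take the handle and loosen the nut by about a tenth of a turn (some 36 degrees, counter-clockwise from above), and leave the wrench lying snug on the nut. Leave the gear and the ball bearing lying beside it where they are.

Things in the scene. Friction and masses are not known exactly. Their poses are not given: they have to be found in the camera images.
- wrench: loose steel adjustable wrench, 185 x 60 x 14 mm, 0.4 kg, lying flat. Origin: on its underside between the jaws, on the nut's axis once snug on the 24 mm nut. x points out of the mouth, away from the handle; z up. The fixed jaw's face is the plane y = +12 mm, the sliding jaw is on the -y side; the jaws run from the throat's flat wall at x = -20 mm to x = +12 mm
- handle_mid (a point): centre of the wrench's handle near its centre of mass, at (-69, -10, 7) mm in the wrench frame, axes as the wrench's. The handle, 20 mm wide and 14 mm thick, leaves the head at x = -40 mm, bent 15 degrees to the -y side: it runs along (-0.966, -0.259, 0) and ends 170 mm from the origin
- handle_end (a point): centre of the handle farther out, 35 mm before its end, at (-127, -25, 7) mm in the wrench frame, axes as the wrench's; a good place to hold for turning
- worm_top (a point): crest of the worm, a knurled dark roller (18 mm diameter, 18 mm long, axis along the wrench's y) in the wrench's head, at (-33, -6, 19.5) mm in the wrench frame, axes as the wrench's; it stands 5.5 mm proud of the head's flat top. A closed fingertip pressed on the crest with some 8 N and drawn along the wrench's x rolls it; several strokes are needed
- worm (a joint): angle of the worm, rad. Drawing its top towards the jaws (+x of the wrench) increases it and closes the sliding jaw by 2 mm per rad; drawing it back opens the jaw. It turns stiffly (0.02 N m), keeps its place by itself, and stops when the jaw is snug: the fingertip then just slips
- jaw (a joint): clear gap between the wrench's two jaw faces, m: about 0.030 to 0.033 at the start, 0.024 when snug on the nut; it moves only with the worm
- plate: fixed steel mounting plate, 270 x 120 x 14 mm, with a grey feed pump (96 mm tall) on its far end, centred 105 mm along x. Origin: on the table under the nut's axis; x along the plate towards the pump, z up; the plate runs from x = -120 to +150 mm and y = -60 to +60 mm; the wrench lies on its top, 14 mm above the table
- nut_top (a point): centre of the top of the hex nut (24 mm across flats, 28 over corners; from 2 to 18 mm above the plate, a stud end 3 mm higher). Axes turn with the nut: flats face its +y and -y, so a wrench with its x along the nut's x, or any 60 degrees from it, fits. At the start the nut's x is -35 degrees from the plate's x; a wrench so laid has its handle towards the robot, free to swing counter-clockwise
- nut (a joint): how far the nut has been loosened, rad: 0 at the start, grows counter-clockwise seen from above. It is stiff (0.08 N m), stays where it is left and cannot be tightened further
- pinion_a: bystander: dark steel gear (pinion) lying flat to the robot's right, 57 mm diameter, 30 mm tall; origin under its centre
- bearing: bystander: ball bearing lying flat beside the gear, 62 mm diameter, 16 mm tall; origin under its centre

How it is judged:
On the way:
1. the wrench lies flat on the plate with its jaws round the nut, and the jaw is closed snugly on it (gap under 25.2 mm), the nut not yet turned (under 0.12 rad) (horizontal distance between wrench and nut_top below 0.007 m and z of wrench in the frame of plate between 0.01 and 0.019 m and value of joint jaw below 0.0252 m and value of joint nut below 0.12 rad), for 0.2 s.
At the end, for the whole second after the job is handed in: The nut is loosened by 0.42 to 0.85 rad (24 to 49 degrees); the wrench lies flat on the plate (within 6 mm) at rest, its mouth centred within 8 mm of the nut's axis and its jaw gap still under 25.6 mm; the gear and the bearing stayed within 40 mm of where they were (value of joint nut between 0.42 and 0.85 rad and horizontal distance between wrench and nut_top below 0.008 m and z of wrench in the frame of plate between 0.01 and 0.02 m and value of joint jaw below 0.0256 m and linear speed of wrench below 0.02 m/s and velocity of joint nut below 0.05 rad/s); the robot touches nothing.
It fails at once if the gear or the bearing is shifted by more than 40 mm (distance of any of pinion_a, bearing from where it was at the start of the episode above 0.04 m).
It also fails if it takes over 61 s, if anything falls off the work surface, if the arm or the gripper's body presses on something with over 40 N, if the wrist force passes 120 N, or if a joint passes its speed limit or range.

ROBOT

A 6-joint arm with a two-finger parallel gripper is mounted at the origin on a cart in front of the work surface, level with it; the furniture and walls round the work are solid. World frame = base frame: x ahead of the robot, y to its left, z up, the work surface at z = 0. Lengths are in m, angles in rad, forces in N, time in s.
With the tool pointing down it reaches from about 0.3 to 0.875 m from the base axis. Payload 6.4 kg.
Tool frame: the origin (TCP) lies on the centre line of the jaws, within the pads' length; the fingertips stand 22 mm ahead of it and the grasp point (between the pads) lies 3 mm ahead of it (env.finger_overhang is the distance from the TCP to the fingertips, in m); y points along the fingers, z is the direction in which the jaws open and shut, and the axes are right-handed (so a half turn about y gives the same grasp; the last joint's range is limited). The gripper opens to 85 mm and grips with 20 to 120 N. Pads are 22 mm wide; open, the fingers measure 114 mm over their backs; the gripper's body (76 mm by 85 mm) begins 54 mm behind the grasp point. The pads swing forward as they close: fully open they stand 13 mm farther back than shut.
Start: joints at [1.091, 0.181, 1.607, -0, 1.354, -0.206], TCP at [0.155, 0.554, 0.253] pointing down, gripper open.
Joint ranges: [-2.99, 2.99], [-0.89, 2.07], [0.3, 2.58], [-1.14, 4.28], [0, 2.63], [-3.12, 3.12]. Speed limits (rad/s): [2.57, 2.57, 3.01, 3.14, 3.14, 3.14].

INTERFACE

Orientations are given as [roll, pitch, yaw] about the fixed x, y, z axes, in that order (R = Rz(yaw) Ry(pitch) Rx(roll)).
In Python, from rig import status, imaging, env, search_frame gives the robot as it stands.
- The arm moves only by the tool servo_tool, never from a script. Its arguments are lists of equal length, an entry for each row: "linear": the shift along the world's x, y, z in m, a list of three; "delta_rot": the turn, a rotation vector about the world's x, y, z in rad, a list of three. A call has 1 to 20 rows; each row shifts and turns the pose as measured when the row begins; what a row does not reach is not made up. A row lasts 1/10 s, in which the tool goes at most 50 mm and 8.59 degrees, less where a joint would pass 70% of its speed; a pose out of reach is approached as far as the arm can. A call is refused whole if a number of a shift passes 0.05 or a number of a turn 0.15, either way. A call with a gripper value outside its range is refused whole. "fingers" is the finger opening in m, from 0 to 0.0854, set as the call begins (left out, the last holds). The fingers move at their own pace and stop on an object; the grip force is fixed at half the most. Time passes only in rows, so rows that do not move let the fingers close. It gives the time, the measured TCP pose, the force and the opening at its end, in the units of the state.
- status.get_obs(): the state, without advancing time (a new reading comes with each control period).
- imaging.grab_frame(name): name is "scene" or "top" or "wrist"; returns the picture (420x560x3 uint8, red, green, blue); there is no depth.
- imaging.calibration(name): a dict with "fx", "fy", "cx", "cy" (pixels), "view" (4x4, takes a point from world to camera coordinates). Camera axes: x right, y down, z forward; pixel columns grow to the right and rows downward; lengths in m; the calibration is good to about 2 mm. The wrist camera is an equidistant fisheye: a pixel r from the principal point sees the ray r / f radians off the axis. A picture is of the moment at which its call begins: read the wrist's pose just before it. calibration takes no time and is no camera call; for the wrist camera it gives the pose at the moment of the call.
- env.sign_off(): hands the job in, once; it reports no verdict.
Trained networks look in the newest picture that a camera, given by its name, has taken for a name from the list of things; names that differ only in an ending like _2 or _b are one class to them, and where a whole thing is asked for, a point or a joint stands for the part that bears it (a point fixed in the world has none). Each returns a list of dicts, best first, with "score" (0 to 1); they miss things now and then, are a little off and sometimes report something else, mostly with a low value. They report only what shows in the picture. A call takes as long as a camera call.
- search_frame(camera, name): "bbox" ([centre column, centre row, width, height] in pixels, round what is visible of it).
The state is a dict: "time_s": time; "joint_pos": joint angles; "qd": joint speeds; "tau": joint torques, N m; "tcp_pos": TCP position; "ee_rot": TCP orientation; "wrist_force": force on the tool from outside, world axes, zero at the start; "torque": the same for the moment, N m; "finger_gap": finger opening in m.
Only numpy, scipy, OpenCV 4.12 (cv2) and the standard library are available. Lean on these libraries where they do the work, as an engineer would, in place of code of your own. Each camera call takes 0.05 s, during which the arm holds its last target.

## Working session

There is one attempt and no reset: what is moved stays moved. The work goes in short steps, Python scripts to look and compute and a tool call to move; the robot and the scene stay as the last step left them, time stands still between calls to the robot, and variables do not carry over. Pictures are saved under pics/ and viewed, and the job is handed in when it is done.

Besides the shell and the picture viewer there is one more tool, called as a command line: name --argument value ..., lists and objects as JSON in quotes. servo_tool: Moves the arm, as the interface text tells. Its arguments: {"type":"object","properties":{"linear":{"type":"array","items":{"type":"array","items":{"type":"number"}}},"delta_rot":{"type":"array","items":{"type":"array","items":{"type":"number"}}},"fingers":{"type":"number"}},"required":["linear","delta_rot"]}

```bash
mkdir -p pics; ls; python3 - <<'E'
from rig import status, imaging, env, search_frame
import cv2, numpy as np
print(status.get_obs(), env.finger_overhang)
for c in ["scene","top","wrist"]:
    im=imaging.grab_frame(c); cv2.imwrite(f"pics/{c}0.png",im[:,:,::-1])
    print(c,imaging.calibration(c))
    for n in ["wrench","handle_mid","handle_end","worm_top","plate","nut_top","pinion_a","bearing"]:
        try: print(n,search_frame(c,n)[:2])
        except Exception as e: print(n,e)
print(status.get_obs()["time_s"])
E
```

```text
pics
{'time_s': 0.0, 'joint_pos': array([ 1.09072312e+00,  1.81532701e-01,  1.60801050e+00,  4.09120665e-05,
        1.35380460e+00, -2.06326851e-01]), 'qd': array([ 6.95504543e-04,  1.11250281e-03, -1.04294799e-03,  4.12441315e-05,
        2.72674243e-04, -2.89275040e-03]), 'tau': array([ 2.21932605e-04, -4.44864893e+01, -3.51342988e+01, -2.29136390e-05,
        9.12600924e-03,  2.47435429e-05]), 'tcp_pos': array([0.15518924, 0.55312751, 0.25238761]), 'ee_rot': array([-1.57250606e+00,  3.98659742e-04, -2.73755539e-01]), 'wrist_force': array([-0.54156658, -0.4270331 , -0.67935971]), 'torque': array([-0.03399134,  0.01483585,  0.0050687 ]), 'finger_gap': 0.0852985938209774} 0.022
scene {'fx': 382.45009896637436, 'fy': 382.45009896637436, 'cx': 274.4742027304524, 'cy': 205.08692704769618, 'view': array([[ 7.50145857e-01, -6.61271890e-01,  8.25486680e-04,
        -4.86719705e-01],
       [-3.12166516e-01, -3.55221163e-01, -8.81118603e-01,
         1.92091610e-01],
       [ 5.82952194e-01,  6.60709780e-01, -4.72894625e-01,
         6.26814605e-01],
       [ 0.00000000e+00,  0.00000000e+0
[... 1463 characters left out ...]
.2, 23.5, 22.3], 'score': 0.78}]
bearing [{'bbox': [381.2, 248.9, 26.8, 30.4], 'score': 0.91}]
wrist {'fx': 325.19226210127806, 'fy': 325.19226210127806, 'cx': 279.3588968413741, 'cy': 208.45911692372502, 'view': array([[ 2.70060002e-01,  9.62843041e-01, -9.34254590e-04,
        -5.73316494e-01],
       [ 9.22483792e-01, -2.58461737e-01,  2.86742365e-01,
        -3.83678456e-02],
       [ 2.75846422e-01, -7.82994785e-02, -9.58007277e-01,
         3.79700554e-01],
       [ 0.00000000e+00,  0.00000000e+00,  0.00000000e+00,
         1.00000000e+00]])}
wrench []
handle_mid []
handle_end []
worm_top []
plate []
nut_top []
pinion_a []
bearing [{'bbox': [4.9, 396.8, 3.4, 13.2], 'score': 0.46}]
1.35
```

```bash
python3 - <<'E'
import cv2
a=cv2.imread("pics/top0.png"); cv2.imwrite("pics/top0z.png",cv2.resize(a[90:330,120:420],None,fx=2.6,fy=2.5,interpolation=cv2.INTER_CUBIC))
a=cv2.imread("pics/scene0.png"); cv2.imwrite("pics/scene0z.png",cv2.resize(a[130:330,180:380],None,fx=3,fy=3,interpolation=cv2.INTER_CUBIC))
E
```

```text
(no output)
```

View pics/top0z.png

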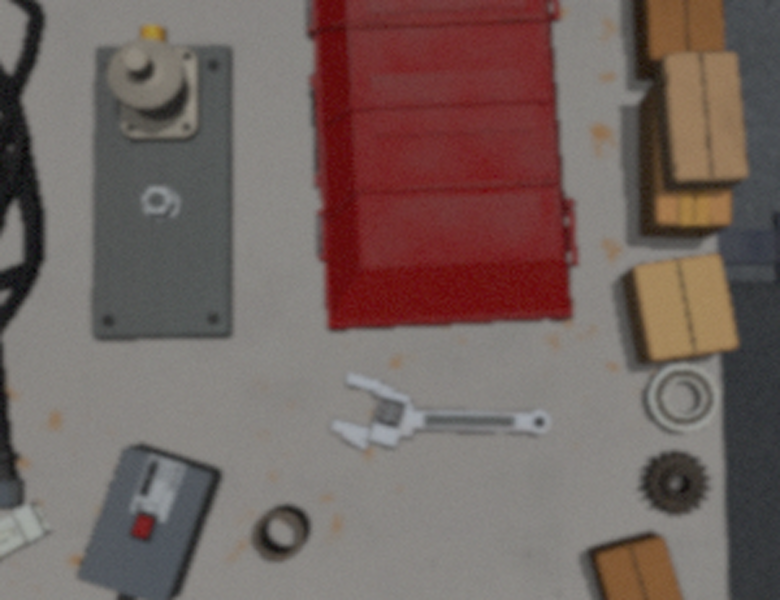

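View pics/scene0z.png

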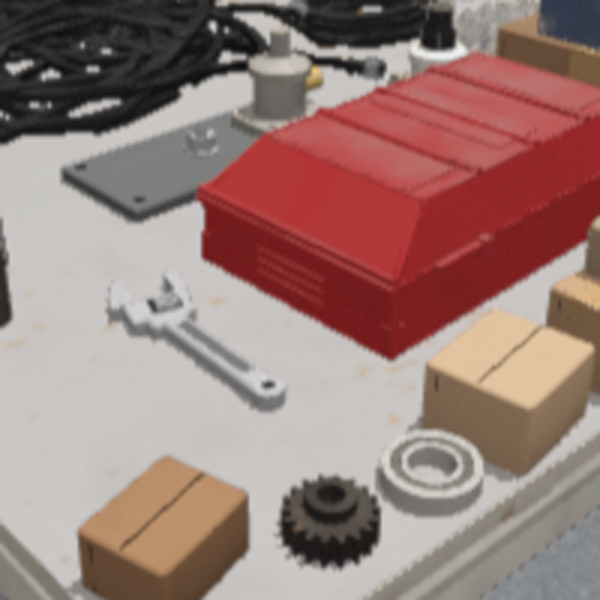

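View pics/wrist0.png

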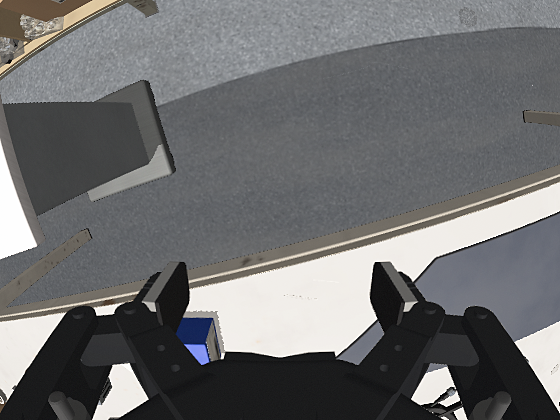

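```bash
cat > h.py <<'E'
import numpy as np
from scipy.spatial.transform import Rotation as Rn
def ray(cal,u,v,fish=False):
    V=np.array(cal["view"]);R=V[:3,:3];t=V[:3,3]
    a=(u-cal["cx"])/cal["fx"];b=(v-cal["cy"])/cal["fy"]
    if fish:
        r=np.hypot(a,b); d=np.array([np.sin(r)*a/r,np.sin(r)*b/r,np.cos(r)]) if r>1e-9 else np.array([0,0,1.])
    else: d=np.array([a,b,1.])
    return -R.T@t, R.T@d
def at_z(cal,u,v,z,fish=False):
    c,d=ray(cal,u,v,fish); return c+d*(z-c[2])/d[2]
def proj(cal,p,fish=False):
    V=np.array(cal["view"]);q=V[:3,:3]@np.asarray(p)+V[:3,3]
    if fish:
        r=np.hypot(q[0],q[1]);th=np.arctan2(r,q[2]); return cal["cx"]+cal["fx"]*th*q[0]/r, cal["cy"]+cal["fy"]*th*q[1]/r
    return cal["cx"]+cal["fx"]*q[0]/q[2],cal["cy"]+cal["fy"]*q[1]/q[2]
E
python3 - <<'E'
from h import *
from rig import imaging
c=imaging.calibration("top")
def z(u,v,h): return at_z(c,120+(u+.5)/2.6-.5,90+(v+.5)/2.5-.5,h).round(4)
for n,u,v,h in [("handle end tip",551,421,.007),("hole",540,421,.014),("handle start",415,414,.014),("worm",388,412,.0195),("slide tip",345,378,.01),("fixed tip",333,425,.01),("nut",153,199,.032),
 ("plate BL",93,337,.014),("plate BR",232,335,.014),("plate TL",97,46,.014),("plate TR",232,45,.014),("gear",675,482,.03),("bearing",680,398,.016),("redbox corner",328,328,0),("redboxtop",330,265,.1)]:
    print(n,z(u,v,h))
E
```

```text
handle end tip [ 0.4595 -0.2072  0.007 ]
hole [ 0.4596 -0.1967  0.014 ]
handle start [ 0.4661 -0.0893  0.014 ]
worm [ 0.468  -0.0662  0.0195]
slide tip [ 0.4985 -0.029   0.01  ]
fixed tip [ 0.4566 -0.0189  0.01  ]
nut [0.6568 0.1343 0.032 ]
plate BL [0.5354 0.1867 0.014 ]
plate BR [0.537  0.0681 0.014 ]
plate TL [0.804  0.1913 0.014 ]
plate TR [0.8057 0.0724 0.014 ]
gear [ 0.4061 -0.3078  0.03  ]
bearing [ 0.4797 -0.3179  0.016 ]
redbox corner [ 0.5445 -0.0134  0.    ]
redboxtop [ 0.5872 -0.0215  0.1   ]
```

servo_tool --linear '[[0.0207,-0.0443,-0.003],[0.0207,-0.0443,-0.003],[0.0207,-0.0443,-0.003],[0.0207,-0.0443,-0.003],[0.0207,-0.0443,-0.003],[0.0207,-0.0443,-0.003],[0.0207,-0.0443,-0.003],[0.0207,-0.0443,-0.003],[0.0207,-0.0443,-0.003],[0.0207,-0.0443,-0.003],[0.0207,-0.0443,-0.003],[0.0207,-0.0443,-0.003],[0.0207,-0.0443,-0.003],[0.0207,-0.0443,-0.003],[0.0207,-0.0443,-0.003],[0,0,0]]' --delta_rot '[[0,0,-0.1],[0,0,-0.1],[0,0,-0.1],[0,0,-0.1],[0,0,-0.1],[0,0,-0.1],[0,0,-0.1],[0,0,-0.1],[0,0,-0.1],[0,0,-0.1],[0,0,-0.1],[0,0,-0.1],[0,0,-0.1],[0,0,-0.05],[0,0,0],[0,0,0]]' --fingers 0.05

```text
time_s: 2.95
tcp_pos: [0.4687, -0.1295, 0.2109]
ee_rot: [-1.552, -0.005, -1.677]
wrist_force: [0.3, 0.5, -0.1]
finger_gap: 0.0501
```

```bash
python3 - <<'E'
from rig import status, imaging, env, search_frame
import cv2, numpy as np, json
from h import *
o=status.get_obs();print(o["tcp_pos"],o["ee_rot"],o["qd"].round(3))
c=imaging.calibration("wrist")
im=imaging.grab_frame("wrist"); cv2.imwrite("pics/w1.png",im[:,:,::-1])
json.dump({k:(v.tolist() if hasattr(v,"tolist") else v) for k,v in c.items()},open("w1.json","w"))
print(status.get_obs()["time_s"])
# predicted pts
Ry=np.deg2rad(71.8)
R=np.array([[np.cos(Ry),-np.sin(Ry),0],[np.sin(Ry),np.cos(Ry),0],[0,0,1]])
o=np.array([0.465,-0.112,.007])-R@np.array([-.069,-.010,.007]); print("origin",o)
for n,p in dict(org=(0,0,0),mid=(-.069,-.01,.014),end=(-.127,-.025,.014),worm=(-.033,-.006,.0195),fj=(.012,.012,.014)).items():
    print(n,np.round(proj(c,R@np.array(p)+o,True),1))
cv2.imwrite("pics/w1z.png",cv2.resize(im[60:360,100:460,::-1],None,fx=2,fy=2,interpolation=cv2.INTER_CUBIC))
E
```

```text
[ 0.46868195 -0.12945367  0.2109047 ] [-1.55187143 -0.00504964 -1.67667764] [ 0.028 -0.041  0.05   0.03   0.046  0.035]
3.0
origin [ 0.47705139 -0.04332858  0.        ]
org [274.2  97.8]
mid [269.6 167.9]
end [272.4 225. ]
worm [273.2 131.9]
fj [264.6  82.7]
```

View pics/w1z.png

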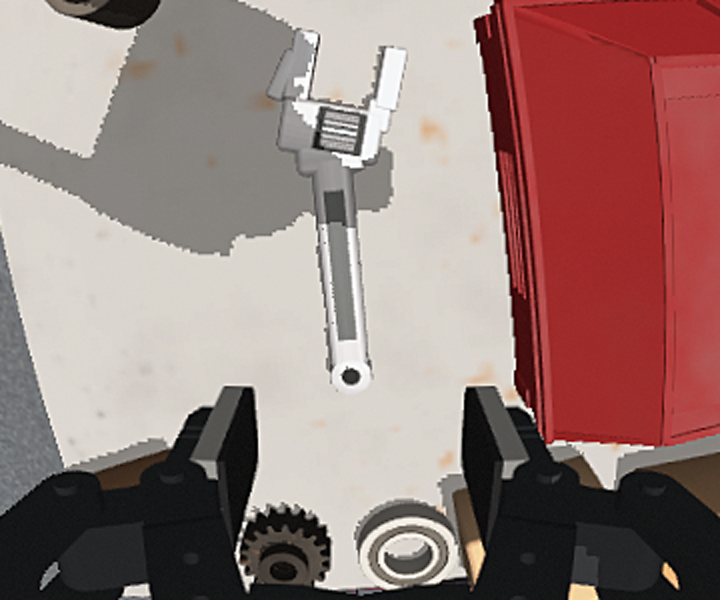

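```bash
python3 - <<'E'
import json,numpy as np
from h import *
c=json.load(open("w1.json"))
def z(u,v,h): return at_z(c,100+(u+.5)/2-.5,60+(v+.5)/2-.5,h,True)
P={}
for n,u,v,h in [("hole",350,376,.014),("endtip",351,392,.014),("worm",340,130,.0195),("fj tip",319,35,.014),("fj root",307,97,.014),("sj tip",382,48,.014),("sj root",371,103,.014),
 ("hL1",322,215,.014),("hR1",353,190,.014),("hL2",331,345,.014),("hR2",366,345,.014),("hL3",317,190,.014)]:
    P[n]=z(u,v,h); print(n,P[n].round(4))
d=P["fj tip"]-P["fj root"]; print("fixed yaw",np.rad2deg(np.arctan2(d[1],d[0])))
d=P["sj tip"]-P["sj root"]; print("slide yaw",np.rad2deg(np.arctan2(d[1],d[0])))
d=P["hole"]-P["worm"];print("worm-hole",np.rad2deg(np.arctan2(d[1],d[0])),np.linalg.norm(d[:2]))
# model: worm->end tip direction
E=np.array([-.127,-.025])+.035*np.array([-.966,-.259]); w=np.array([-.033,-.006]); 
m=E-w; print("model",np.rad2deg(np.arctan2(m[1],m[0]))%360,np.linalg.norm(m))
d=P["endtip"]-P["worm"];a=np.rad2deg(np.arctan2(d[1],d[0]))%360; yaw=a-np.rad2deg(np.arctan2(m[1],m[0]))%360; print("yaw",yaw%360,np.linalg.norm(d[:2]))
y=np.deg2rad(yaw);R=np.array([[np.cos(y),-np.sin(y)],[np.sin(y),np.cos(y)]])
for k in [("worm",w),("endtip",E)]:
    o=P[k[0]][:2]-R@k[1]; print("org",o, "mid",o+R@np.array([-.069,-.01]))
E
```

```text
hole [ 0.4607 -0.1977  0.014 ]
endtip [ 0.4602 -0.2072  0.014 ]
worm [ 0.47   -0.0694  0.0195]
fj tip [ 0.4649 -0.0222  0.014 ]
fj root [ 0.4559 -0.0517  0.014 ]
sj tip [ 0.4942 -0.0318  0.014 ]
sj root [ 0.4861 -0.0581  0.014 ]
hL1 [ 0.4564 -0.1103  0.014 ]
hR1 [ 0.473  -0.0996  0.014 ]
hL2 [ 0.4528 -0.179   0.014 ]
hR2 [ 0.471 -0.181  0.014]
hL3 [ 0.4554 -0.0977  0.014 ]
fixed yaw 72.96429491058782
slide yaw 72.97743448177877
worm-hole -94.11636995878621 0.1286495273793771
model 192.38466858349008 0.13085503553551162
yaw 73.56961573554614 0.13811561370189004
org [ 0.47354037 -0.03603736] mid [ 0.46361536 -0.10504818]
org [ 0.47302812 -0.04327984] mid [ 0.4631031  -0.11229067]
```

servo_tool --linear '[[-0.005,0.0235,-0.02],[0,0,-0.03],[0,0,-0.03],[0,0,-0.03],[0,0,-0.02],[0,0,0],[0,0,0]]' --delta_rot '[[0.007,0.019,0.07],[0,0,0],[0,0,0],[0,0,0],[0,0,0],[0,0,0],[0,0,0]]' --fingers 0.05

```text
time_s: 3.7
tcp_pos: [0.4606, -0.0965, 0.0794]
ee_rot: [-1.571, 0.003, -1.598]
wrist_force: [0.5, -0.2, 0.3]
finger_gap: 0.0501
```

```bash
cat >> h.py <<'E'
def RPY(r): return Rn.from_euler("xyz",r)
def delta(obs,pos,yaw):
    """shift and rotation vector to reach pos with tool straight down at yaw"""
    R0=RPY(obs["ee_rot"]);R1=RPY([-np.pi/2,0,yaw])
    rv=(R1*R0.inv()).as_rotvec()
    return (np.asarray(pos)-obs["tcp_pos"]).round(4), rv.round(3)
E
python3 - <<'E'
from h import *
from rig import status
o=status.get_obs();print(o["time_s"],o["tcp_pos"],o["ee_rot"],o["wrist_force"],o["qd"].round(3));print(delta(o,[.4635,-.106,.027],-1.606))
E
```

```text
3.7 [ 0.46056054 -0.09646143  0.07935802] [-1.57120757  0.00332442 -1.59803332] [ 0.49894388 -0.23541442  0.29112374] [0.015 0.002 0.018 0.002 0.001 0.002]
(array([ 0.0029, -0.0095, -0.0524]), array([-0.003, -0.   , -0.008]))
```

servo_tool --linear '[[0.0012,-0.0035,-0.016],[0.0006,-0.003,-0.016],[0,0,-0.012],[0,0,-0.004],[0,0,-0.001],[0,0,0]]' --delta_rot '[[-0.002,0,-0.006],[0,0,0],[0,0,0],[0,0,0],[0,0,0],[0,0,0]]'

```text
time_s: 4.3
tcp_pos: [0.467, -0.1029, 0.0363]
ee_rot: [-1.56, -0.003, -1.601]
wrist_force: [-0.2, 0.3, -0.1]
finger_gap: 0.0503
```

```bash
python3 - <<'E'
from h import *
from rig import status,imaging
import cv2
o=status.get_obs();print(o["time_s"],o["tcp_pos"],o["ee_rot"],o["wrist_force"]);print(delta(o,[.4635,-.106,.027],-1.606))
im=imaging.grab_frame("wrist"); cv2.imwrite("pics/w2.png",im[:,:,::-1])
E
```

```text
4.3 [ 0.46700032 -0.10294709  0.03627555] [-1.56034855 -0.00325649 -1.60112799] [-0.20680966  0.31059393 -0.11777852]
(array([-0.0035, -0.0031, -0.0093]), array([ 0.004,  0.01 , -0.005]))
```

View pics/w2.png

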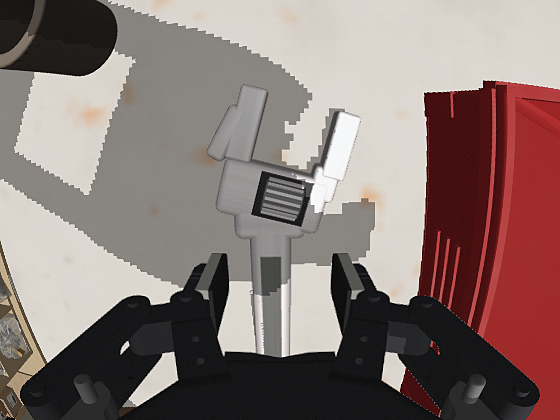

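servo_tool --linear '[[-0.001,-0.001,-0.004],[-0.001,-0.001,-0.004],[-0.0005,0,-0.002],[0,0,0]]' --delta_rot '[[0.002,0.005,-0.002],[0.001,0.003,0],[0,0,0],[0,0,0]]'

```text
time_s: 4.75
tcp_pos: [0.4652, -0.1056, 0.0268]
ee_rot: [-1.567, -0.001, -1.603]
wrist_force: [-1.1, -1.1, -0.3]
finger_gap: 0.05
```

```bash
python3 - <<'E'
from h import *
from rig import status,imaging
o=status.get_obs();print(o["time_s"],o["tcp_pos"],o["ee_rot"],o["wrist_force"]);print(delta(o,[.4635,-.106,.027],-1.606))
E
```

```text
4.75 [ 0.46523002 -0.10556717  0.02681273] [-1.56689254e+00 -1.29770912e-03 -1.60332063e+00] [-1.0645986  -1.07540741 -0.32138522]
(array([-0.0017, -0.0004,  0.0002]), array([ 0.001,  0.004, -0.003]))
```

servo_tool --linear '[[-0.001,0,0],[0,0,0],[0,0,0],[0,0,0],[0,0,0],[0,0,0]]' --delta_rot '[[0.001,0.003,-0.002],[0,0,0],[0,0,0],[0,0,0],[0,0,0],[0,0,0]]' --fingers 0.0

```text
time_s: 5.35
tcp_pos: [0.4639, -0.1056, 0.0269]
ee_rot: [-1.571, -0.0, -1.605]
wrist_force: [-0.2, -0.2, 0.4]
finger_gap: 0.0179
```

```bash
python3 - <<'E'
from h import *
from rig import status,imaging
import cv2,json
o=status.get_obs();print(o["time_s"],o["tcp_pos"],o["ee_rot"],o["wrist_force"],o["finger_gap"])
E
```

```text
5.35 [ 0.46394087 -0.10559417  0.02694976] [-1.57079568e+00 -3.40561326e-04 -1.60519450e+00] [-0.20308317 -0.17091889  0.3957212 ] 0.017912497873295775
```

servo_tool --linear '[[0,0,0.02],[0,0.005,0.03],[0,0.02,0.03],[0.005,0.03,0.03],[0.011,0.03,0.01],[0.011,0.03,0],[0.011,0.03,0],[0.011,0.03,0],[0.011,0.03,0],[0.011,0.03,0],[0.01,0.025,0],[0.005,0.015,0],[0,0.01,0],[0,0.005,0],[0,0,0],[0,0,0],[0,0,0],[0,0,0],[0,0,0],[0,0,0]]' --delta_rot '[[0,0,0],[0,0,0],[0,0,0],[0,0,0],[0,0,-0.04],[0,0,-0.08],[0,0,-0.12],[0,0,-0.14],[0,0,-0.14],[0,0,-0.14],[0,0,-0.14],[0,0,-0.14],[0,0,-0.14],[0,0,-0.14],[0,0,-0.14],[0,0,-0.14],[0,0,-0.14],[0,0,-0.1],[0,0,-0.05],[0,0,0]]'

```text
time_s: 7.35
tcp_pos: [0.5335, 0.2001, 0.1303]
ee_rot: [-1.585, -0.02, 2.81]
wrist_force: [-1.8, 0.2, -4.6]
finger_gap: 0.018
```

```bash
cat > snap.py <<'E'
import sys,json,cv2
from rig import status,imaging
from h import *
def snap(name,cam="wrist"):
    o=status.get_obs();print("t",round(o["time_s"],2),"p",o["tcp_pos"].round(4),"r",o["ee_rot"].round(4),"F",o["wrist_force"].round(2),"gap",round(o["finger_gap"],4))
    c=imaging.calibration(cam); im=imaging.grab_frame(cam)
    cv2.imwrite(f"pics/{name}.png",im[:,:,::-1])
    json.dump({k:(v.tolist() if hasattr(v,"tolist") else v) for k,v in c.items()},open(name+".json","w"))
    return o,c,im
E
python3 - <<'E'
from snap import *
o,c,im=snap("w3")
print(delta(o,[.552,.188,.14],-3.473+2*np.pi))
from rig import search_frame
print(search_frame("wrist","nut_top")[:2])
cv2.imwrite("pics/w3z.png",cv2.resize(im[40:300,100:460,::-1],None,fx=2.2,fy=2.2,interpolation=cv2.INTER_CUBIC))
E
```

```text
t 7.35 p [0.5335 0.2001 0.1303] r [-1.5845 -0.0205  2.8104] F [-1.77  0.23 -4.64] gap 0.018
(array([ 0.0185, -0.0121,  0.0097]), array([-0.02 , -0.015, -0.   ]))
[{'bbox': [318.5, 19.4, 43.0, 36.5], 'score': 0.61}]
```

View pics/w3z.png

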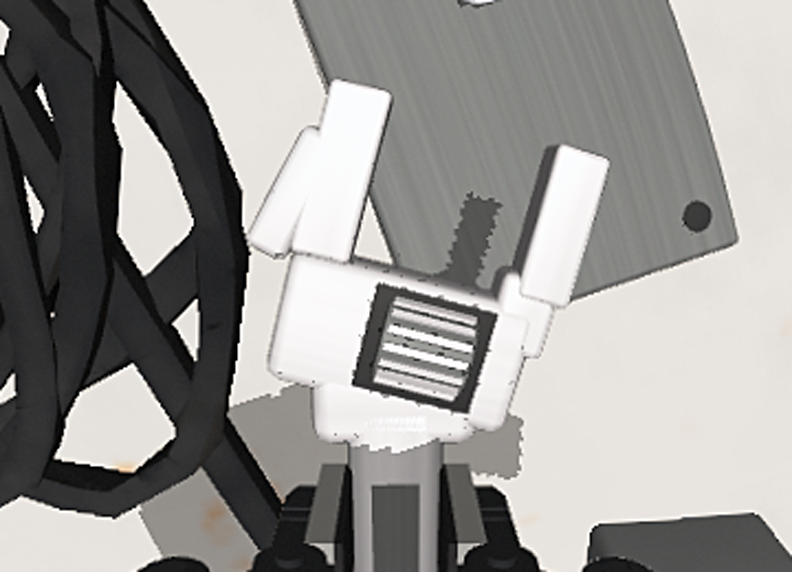

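```bash
python3 - <<'E'
import cv2
im=cv2.imread("pics/w3.png"); cv2.imwrite("pics/w3n.png",cv2.resize(im[0:80,250:400],None,fx=5,fy=5,interpolation=cv2.INTER_CUBIC))
E
```

```text
(no output)
```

View pics/w3n.png

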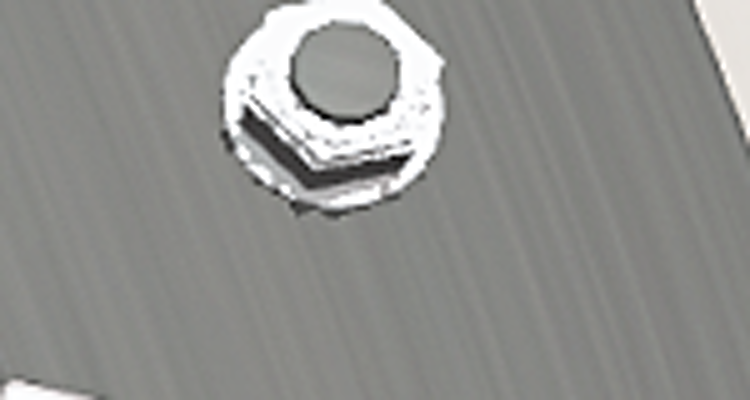

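```bash
python3 - <<'E'
import json
from h import *
c=json.load(open("w3.json"))
zt=0.1303-0.013
def z(u,v,h): return at_z(c,100+(u+.5)/2.2-.5,40+(v+.5)/2.2-.5,h,True)
P={}
for n,u,v in [("fjtip",391,95),("fjroot",352,262),("sjtip",556,147),("sjroot",520,296),("hl",352,470),("hr",441,470)]:
    P[n]=z(u,v,zt); print(n,P[n].round(4))
d=P["fjtip"]-P["fjroot"];print(np.rad2deg(np.arctan2(d[1],d[0])))
d=P["sjtip"]-P["sjroot"];print(np.rad2deg(np.arctan2(d[1],d[0])))
print("worm",z(425,345,zt+.0055).round(4))
def q(u,v,h): return at_z(c,250+(u+.5)/5-.5,(v+.5)/5-.5,h,True).round(4)
print("stud",q(345,72,.035),"washer",q(335,108,.016),"corner",q(322,158,.032))
E
```

```text
fjtip [0.6147 0.1716 0.1173]
fjroot [0.5877 0.1886 0.1173]
sjtip [0.5964 0.1457 0.1173]
sjroot [0.5714 0.1606 0.1173]
hl [0.5475 0.2033 0.1173]
hr [0.5417 0.186  0.1173]
-32.21875396927407
-30.75165106820025
worm [0.5695 0.1804 0.1228]
stud [0.6575 0.1302 0.035 ] washer [0.6574 0.1297 0.016 ] corner [0.6475 0.1366 0.032 ]
```

servo_tool --linear '[[0.01,-0.006,0],[0.015,-0.009,0],[0.015,-0.009,-0.01],[0.01,-0.007,-0.015],[0.006,-0.004,-0.01],[0.002,-0.001,-0.005],[0,0,0],[0,0,0]]' --delta_rot '[[-0.01,-0.007,0],[-0.007,-0.006,0],[0,0,0],[0,0,0],[0,0,0],[0,0,0],[0,0,0],[0,0,0]]'

```text
time_s: 8.25
tcp_pos: [0.5994, 0.1592, 0.0892]
ee_rot: [-1.571, 0.003, 2.816]
wrist_force: [-0.3, 0.4, -4.7]
finger_gap: 0.0178
```

```bash
python3 - <<'E'
from snap import *
o,c,im=snap("w4")
print(delta(o,o["tcp_pos"],-3.473+2*np.pi))
cv2.imwrite("pics/w4z.png",cv2.resize(im[40:300,100:460,::-1],None,fx=2.2,fy=2.2,interpolation=cv2.INTER_CUBIC))
E
```

```text
t 8.25 p [0.5994 0.1592 0.0892] r [-1.5712  0.0035  2.8156] F [-0.27  0.39 -4.66] gap 0.0178
(array([0., 0., 0.]), array([ 0.001,  0.003, -0.005]))
```

View pics/w4z.png

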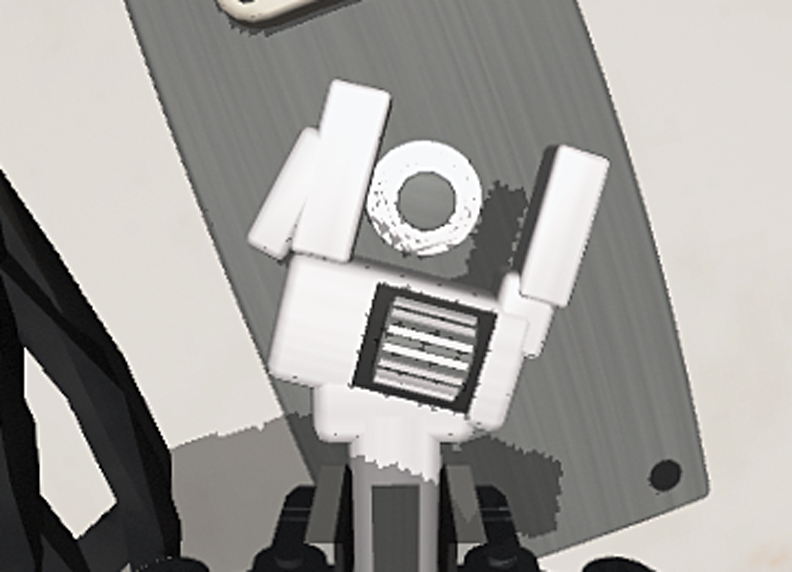

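```bash
cat > meas.py <<'E'
import json,sys
from h import *
c=json.load(open("w4.json"))
tcpz=.0892; zt=tcpz-.013
def z(u,v,h): return at_z(c,100+(u+.5)/2.2-.5,40+(v+.5)/2.2-.5,h,True)
tcp=np.array([.5994,.1592]); psi=2.8156; y=psi+np.deg2rad(165)
R=np.array([[np.cos(y),-np.sin(y)],[np.sin(y),np.cos(y)]])
print("yaw",np.rad2deg(y)-360)
for n,u,v in [("fjtip",391,95),("fjroot",352,262),("sjtip",556,147),("sjroot",520,296),("worm",428,345)]:
    p=z(u,v,zt+(.0055 if n=="worm" else 0))[:2]; print(n,p.round(4),"in tool-wrench axes rel TCP",(R.T@(p-tcp)*1000).round(1))
p=z(427,200,.035)[:2]; print("stud",p.round(4),(R.T@(p-tcp)*1000).round(1))
p=z(424,198,.016)[:2]; print("washer",p.round(4))
print("nom grip offset", (np.array([[np.cos(np.deg2rad(73)),np.sin(np.deg2rad(73))],[-np.sin(np.deg2rad(73)),np.cos(np.deg2rad(73))]])@np.array([.4639-.4732,-.1056+.0367])*1000).round(1))
E
python3 meas.py
```

```text
yaw -33.678003202965385
fjtip [0.6813 0.1308] in tool-wrench axes rel TCP [83.9 21.8]
fjroot [0.6539 0.1479] in tool-wrench axes rel TCP [51.6 20.8]
sjtip [0.6628 0.1044] in tool-wrench axes rel TCP [ 83.1 -10.4]
sjroot [0.6375 0.1195] in tool-wrench axes rel TCP [ 53.7 -11.9]
worm [0.6353 0.1391] in tool-wrench axes rel TCP [41.   3.2]
stud [0.658  0.1297] [65.1  7.9]
washer [0.6577 0.1298]
nom grip offset [-68.6 -11.3]
```

servo_tool --linear '[[-0.002,0.0013,-0.004],[-0.002,0.0013,-0.008],[-0.001,0.0007,-0.006],[0,0,-0.002],[0,0,0],[0,0,0]]' --delta_rot '[[0.001,0.002,-0.003],[0,0,0],[0,0,0],[0,0,0],[0,0,0],[0,0,0]]'

```text
time_s: 8.9
tcp_pos: [0.5931, 0.1644, 0.0688]
ee_rot: [-1.572, 0.002, 2.815]
wrist_force: [-0.1, 0.7, -5.2]
finger_gap: 0.0176
```

```bash
cat >> h.py <<'E'
def where(o,nut=(.6578,.1298)):
    """nut in wrench frame from kinematics; wrench held"""
    y=RPY(o["ee_rot"]).as_matrix(); x=y[:,0]; yw=np.arctan2(x[1],x[0])+np.deg2rad(165)
    R=np.array([[np.cos(yw),-np.sin(yw)],[np.sin(yw),np.cos(yw)]])
    return (R.T@(np.array(nut)-o["tcp_pos"][:2])*1000-np.array([72,10])).round(2), np.rad2deg(yw)%360-360
E
python3 - <<'E'
from snap import *
o=status.get_obs();print(o["time_s"],o["tcp_pos"],o["ee_rot"],o["wrist_force"]);print(delta(o,o["tcp_pos"],-3.473+2*np.pi),where(o))
E
```

```text
8.9 [0.59309855 0.16441855 0.06876955] [-1.57213840e+00  2.09347432e-03  2.81480361e+00] [-0.05574443  0.73816065 -5.24903845]
(array([0., 0., 0.]), array([-0.001,  0.002, -0.005])) (array([ 1.03, -2.87]), np.float64(-33.72363272176278))
```

servo_tool --linear '[[0.0005,-0.001,-0.002],[0.0002,-0.0005,-0.006],[0,0,-0.007],[0,0,-0.006],[0,0,-0.002],[0,0,0]]' --delta_rot '[[0,0.002,-0.003],[0,0,0],[0,0,0],[0,0,0],[0,0,0],[0,0,0]]'

```text
time_s: 9.5
tcp_pos: [0.5942, 0.1625, 0.0438]
ee_rot: [-1.572, 0.0, 2.811]
wrist_force: [-0.8, -0.6, -4.4]
finger_gap: 0.0176
```

```bash
python3 - <<'E'
from snap import *
o,c,im=snap("w5")
print(delta(o,o["tcp_pos"],-3.473+2*np.pi),where(o))
cv2.imwrite("pics/w5z.png",cv2.resize(im[40:300,100:460,::-1],None,fx=2.2,fy=2.2,interpolation=cv2.INTER_CUBIC))
E
```

```text
t 9.5 p [0.5942 0.1625 0.0438] r [-1.5715e+00  4.0000e-04  2.8112e+00] F [-0.77 -0.62 -4.42] gap 0.0176
(array([0., 0., 0.]), array([-0.001,  0.001, -0.001])) (array([-0.92, -1.63]), np.float64(-33.931124897527525))
```

View pics/w5z.png

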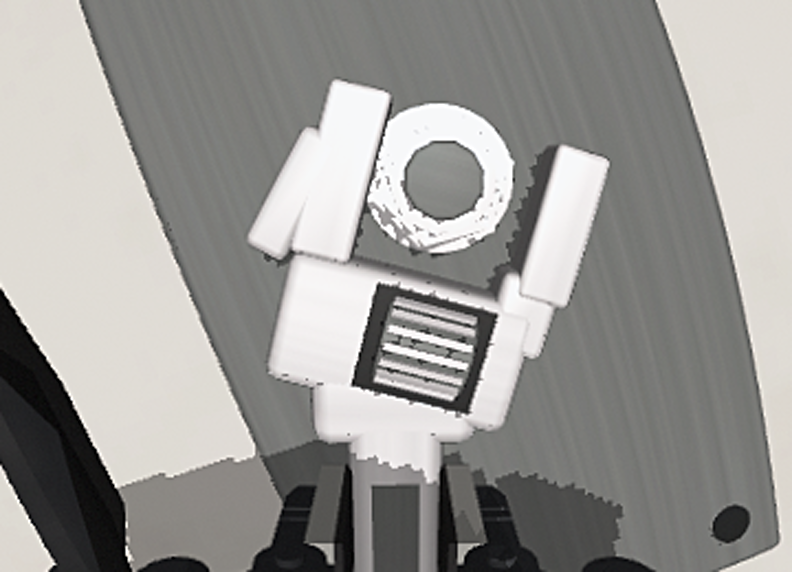

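servo_tool --linear '[[0,0,-0.0015],[0,0,-0.0015],[0,0,-0.001],[0,0,0]]' --delta_rot '[[0,0,0],[0,0,0],[0,0,0],[0,0,0]]'

```text
time_s: 9.95
tcp_pos: [0.5949, 0.1627, 0.0412]
ee_rot: [-1.572, 0.002, 2.811]
wrist_force: [0.2, -0.0, -5.7]
finger_gap: 0.0178
```

servo_tool --linear '[[0,0,-0.001],[0,0,-0.001],[0,0,0]]' --delta_rot '[[0,0,0],[0,0,0],[0,0,0]]'

```text
time_s: 10.25
tcp_pos: [0.5953, 0.1628, 0.0411]
ee_rot: [-1.572, 0.003, 2.812]
wrist_force: [0.3, 0.1, -4.5]
finger_gap: 0.018
```

```bash
python3 - <<'E'
from snap import *
o=status.get_obs();print(o["time_s"],o["tcp_pos"],o["ee_rot"],o["wrist_force"],where(o))
E
```

```text
10.25 [0.59532596 0.16276768 0.04113568] [-1.57209832e+00  2.56643777e-03  2.81181583e+00] [ 0.28547162  0.06249062 -4.50097293] (array([-1.76, -2.53]), np.float64(-33.89482035065765))
```

servo_tool --linear '[[0,0,-0.003],[0,0,-0.003],[0,0,-0.003]]' --delta_rot '[[0,0,0],[0,0,0],[0,0,0]]'

```text
time_s: 10.55
tcp_pos: [0.5956, 0.1629, 0.0408]
ee_rot: [-1.57, 0.001, 2.813]
wrist_force: [-13.2, -2.3, 23.2]
finger_gap: 0.0181
```

servo_tool --linear '[[0,0,0.001],[0,0,0],[0,0,0],[0,0,0.005],[0,0,0.015],[0,0,0.02],[0,0,0.015],[0,0,0.005],[0,0,0]]' --delta_rot '[[0,0,0],[0,0,0],[0,0,0],[0,0,0],[0,0,0],[0,0,0],[0,0,0],[0,0,0],[0,0,0]]' --fingers 0.05

```text
time_s: 11.45
tcp_pos: [0.599, 0.1631, 0.1093]
ee_rot: [-1.574, 0.009, 2.813]
wrist_force: [0.7, 0.1, 0.1]
finger_gap: 0.0503
```

```bash
python3 - <<'E'
from snap import *
o,c,im=snap("w6")
cv2.imwrite("pics/w6z.png",cv2.resize(im[40:300,100:460,::-1],None,fx=2.2,fy=2.2,interpolation=cv2.INTER_CUBIC))
E
```

```text
t 11.45 p [0.599  0.1631 0.1093] r [-1.5736  0.0086  2.813 ] F [0.67 0.07 0.1 ] gap 0.0503
```

View pics/w6z.png

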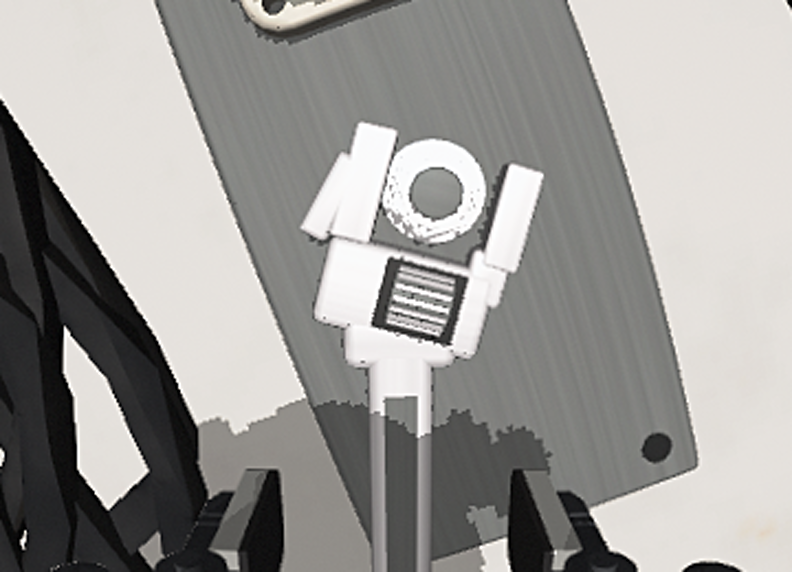

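```bash
cat > m2.py <<'E'
import json,sys
from h import *
def run(name,pts,s=2.2,x0=100,y0=40):
    c=json.load(open(name+".json")); P={}
    for n,(u,v,h) in pts.items():
        P[n]=at_z(c,x0+(u+.5)/s-.5,y0+(v+.5)/s-.5,h,True)[:2]
        print(n,P[n].round(4))
    f=P["fjtip"]-P["fjroot"]; s_=P["sjtip"]-P["sjroot"]
    print("yaws",np.rad2deg(np.arctan2(f[1],f[0])),np.rad2deg(np.arctan2(s_[1],s_[0])))
    yw=np.deg2rad(-34);R=np.array([[np.cos(yw),-np.sin(yw)],[np.sin(yw),np.cos(yw)]])
    for n in P: print(n,"rel nut",(R.T@(P[n]-P["stud"])*1000).round(1))
E
python3 -c "
from m2 import *
run('w6',dict(fjtip=(396,135,.028),fjroot=(368,240,.028),sjtip=(510,165,.028),sjroot=(486,262,.028),worm=(421,300,.0335),stud=(436,192,.035),wash=(434,190,.016)))
from rig import status
o=status.get_obs();print(delta(o,[.624,.148,.07],np.deg2rad(146)))
"
```

```text
fjtip [0.6766 0.135 ]
fjroot [0.6509 0.1522]
sjtip [0.6587 0.1072]
sjroot [0.6342 0.1222]
worm [0.6306 0.1433]
stud [0.6581 0.1299]
wash [0.6579 0.1295]
yaws -33.70405951218286 -31.635626489088338
fjtip rel nut [12.5 14.6]
fjroot rel nut [-18.4  14.5]
sjtip rel nut [ 13.2 -18.5]
sjroot rel nut [-15.5 -19.7]
worm rel nut [-30.2  -4.2]
stud rel nut [0. 0.]
wash rel nut [ 0.1 -0.4]
(array([ 0.0251, -0.0151, -0.0389]), array([ 0.001,  0.009, -0.265]))
```

servo_tool --linear '[[0.008,-0.005,-0.005],[0.008,-0.005,-0.012],[0.005,-0.003,-0.012],[0.002,-0.001,-0.008],[0,0,-0.003],[0,0,0],[0,0,0]]' --delta_rot '[[0,0.004,-0.06],[0,0.003,-0.08],[0,0,-0.07],[0,0,-0.03],[0,0,-0.01],[0,0,0],[0,0,0]]' --fingers 0.0

```text
time_s: 12.2
tcp_pos: [0.6196, 0.1486, 0.0632]
ee_rot: [-1.567, -0.004, 2.554]
wrist_force: [0.4, 0.6, 0.5]
finger_gap: 0.0001
```

```bash
python3 - <<'E'
from snap import *
o,c,im=snap("w7")
print(delta(o,[.624,.148,.0565],np.deg2rad(146)))
cv2.imwrite("pics/w7z.png",cv2.resize(im[60:340,100:460,::-1],None,fx=2.1,fy=2.1,interpolation=cv2.INTER_CUBIC))
E
```

```text
t 12.2 p [0.6196 0.1486 0.0632] r [-1.5667 -0.0036  2.5544] F [0.37 0.62 0.5 ] gap 0.0001
(array([ 0.0044, -0.0006, -0.0067]), array([ 0.001, -0.005, -0.006]))
```

View pics/w7z.png

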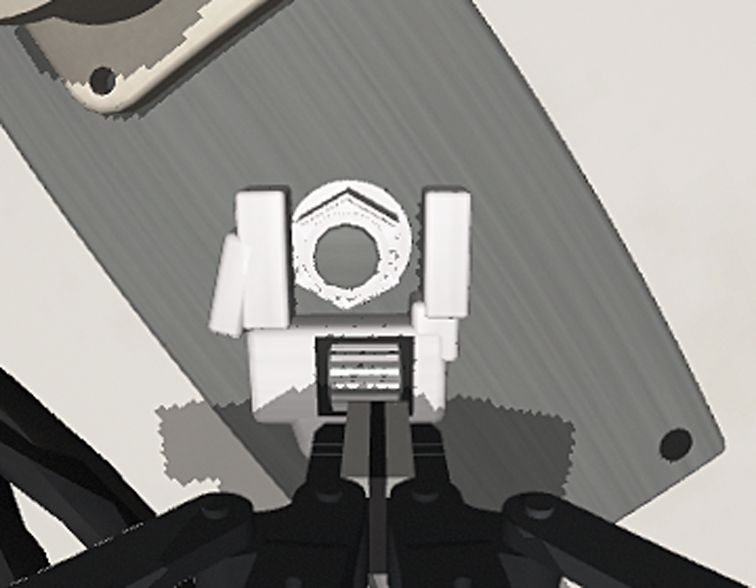

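servo_tool --linear '[[0.002,0,-0.002],[0.001,0,-0.003],[0,0,-0.001],[0,0,0]]' --delta_rot '[[0.001,-0.003,-0.004],[0,-0.001,0],[0,0,0],[0,0,0]]'

```text
time_s: 12.65
tcp_pos: [0.6235, 0.149, 0.0582]
ee_rot: [-1.572, 0.001, 2.551]
wrist_force: [0.5, -0.1, 0.1]
finger_gap: -0.0
```

```bash
cat >> h.py <<'E'
def wl(o,worm=(.6306,.1433)):
    d=o["tcp_pos"][:2]-np.array(worm); return ((.829*d[0]-.559*d[1])*1000).round(2),((.559*d[0]+.829*d[1])*1000).round(2),"z",(o["tcp_pos"][2]*1000).round(2),"F",o["wrist_force"].round(1),"rot",delta(o,o["tcp_pos"],np.deg2rad(146))[1],round(o["time_s"],2)
E
python3 -c "
from h import *
from rig import status
print(wl(status.get_obs()))"
```

```text
(np.float64(-9.12), np.float64(0.77), 'z', np.float64(58.24), 'F', array([ 0.5, -0.1,  0.1]), 'rot', array([ 0.   ,  0.001, -0.003]), 12.65)
```

servo_tool --linear '[[0,0,-0.0015],[0,0,-0.0015],[0,0,-0.001],[0,0,-0.001]]' --delta_rot '[[0,0,0],[0,0,0],[0,0,0],[0,0,0]]'

```text
time_s: 13.05
tcp_pos: [0.6241, 0.149, 0.0553]
ee_rot: [-1.572, 0.002, 2.552]
wrist_force: [-3.6, -1.1, 9.5]
finger_gap: 0.0003
```

```bash
python3 -c "
from h import *
from rig import status
print(wl(status.get_obs()))"
```

```text
(np.float64(-8.58), np.float64(1.07), 'z', np.float64(55.33), 'F', array([-3.6, -1.1,  9.5]), 'rot', array([ 0.001,  0.002, -0.004]), 13.05)
```

servo_tool --linear '[[0.0025,-0.0017,-0.001],[0.0025,-0.0017,-0.001],[0.0025,-0.0017,-0.001]]' --delta_rot '[[0,0,0],[0,0,0],[0,0,0]]'

```text
time_s: 13.35
tcp_pos: [0.6315, 0.1441, 0.0554]
ee_rot: [-1.571, 0.002, 2.553]
wrist_force: [-2.8, 0.1, 7.9]
finger_gap: -0.0001
```

```bash
python3 -c "
from h import *
from rig import status
print(wl(status.get_obs()))"
```

```text
(np.float64(0.35), np.float64(1.18), 'z', np.float64(55.41), 'F', array([-2.8,  0.1,  7.9]), 'rot', array([ 0.001,  0.002, -0.005]), 13.35)
```

servo_tool --linear '[[0.0025,-0.0017,-0.001],[0.0025,-0.0017,-0.001],[0.002,-0.0014,-0.001],[0,0,0.003],[0,0,0.005],[-0.001,0.0006,0.002]]' --delta_rot '[[0,0,0],[0,0,0],[0,0,0],[0,0,0],[0,0,0],[0,0,0]]'

```text
time_s: 13.95
tcp_pos: [0.6379, 0.1396, 0.0646]
ee_rot: [-1.571, 0.002, 2.553]
wrist_force: [0.8, -0.4, -0.1]
finger_gap: -0.0001
```

```bash
python3 - <<'E'
from snap import *
o,c,im=snap("w8")
print(wl(o))
cv2.imwrite("pics/w8z.png",cv2.resize(im[60:340,100:460,::-1],None,fx=2.1,fy=2.1,interpolation=cv2.INTER_CUBIC))
E
```

```text
t 13.95 p [0.6379 0.1396 0.0646] r [-1.5708e+00  1.9000e-03  2.5528e+00] F [ 0.83 -0.35 -0.11] gap -0.0001
(np.float64(8.15), np.float64(1.01), 'z', np.float64(64.65), 'F', array([ 0.8, -0.4, -0.1]), 'rot', array([ 0.001,  0.002, -0.005]), 13.95)
```

View pics/w8z.png

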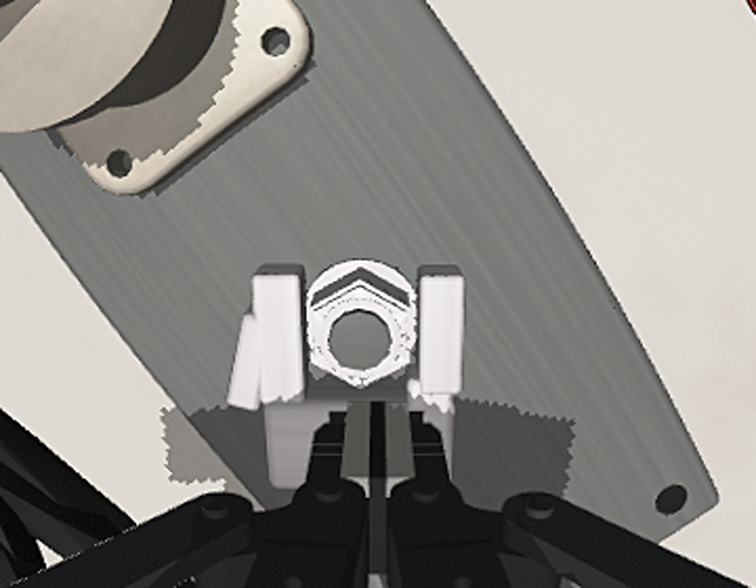

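servo_tool --linear '[[-0.004,0.0027,0],[-0.005,0.0034,0],[-0.004,0.0027,0],[-0.001,0.0005,-0.002],[0,0,-0.003],[0,0,-0.002],[0,0,-0.0015],[0,0,-0.001]]' --delta_rot '[[0,0,0],[0,0,0],[0,0,0],[0,0,0],[0,0,0],[0,0,0],[0,0,0],[0,0,0]]'

```text
time_s: 14.8
tcp_pos: [0.6217, 0.1506, 0.0549]
ee_rot: [-1.571, 0.001, 2.554]
wrist_force: [-5.4, -0.2, 12.2]
finger_gap: 0.0002
```

```bash
python3 -c "
from h import *
from rig import status
print(wl(status.get_obs()))"
```

```text
(np.float64(-11.47), np.float64(1.11), 'z', np.float64(54.95), 'F', array([-5.4, -0.2, 12.2]), 'rot', array([ 0.001,  0.001, -0.006]), 14.8)
```

servo_tool --linear '[[0.0025,-0.0017,-0.0005],[0.0025,-0.0017,-0.001],[0.0025,-0.0017,-0.001],[0.0025,-0.0017,-0.001]]' --delta_rot '[[0,0,0],[0,0,0],[0,0,0],[0,0,0]]'

```text
time_s: 15.2
tcp_pos: [0.632, 0.1437, 0.0553]
ee_rot: [-1.569, -0.0, 2.554]
wrist_force: [-4.3, -0.1, 8.6]
finger_gap: -0.0002
```

```bash
python3 -c "
from h import *
from rig import status
print(wl(status.get_obs()))"
```

```text
(np.float64(0.98), np.float64(1.13), 'z', np.float64(55.34), 'F', array([-4.3, -0.1,  8.6]), 'rot', array([ 0.001, -0.001, -0.006]), 15.2)
```

servo_tool --linear '[[0.0025,-0.0017,-0.001],[0.0025,-0.0017,-0.001],[0.0015,-0.001,-0.001],[0,0,0.003],[0,0,0.005],[-0.001,0.0006,0.002]]' --delta_rot '[[0,0,0],[0,0,0],[0,0,0],[0,0,0],[0,0,0],[0,0,0]]'

```text
time_s: 15.8
tcp_pos: [0.6378, 0.1388, 0.0646]
ee_rot: [-1.567, -0.002, 2.554]
wrist_force: [-0.1, -0.3, 0.3]
finger_gap: 0.0004
```

```bash
python3 - <<'E'
from snap import *
o,c,im=snap("w9")
print(wl(o))
cv2.imwrite("pics/w9z.png",cv2.resize(im[60:340,100:460,::-1],None,fx=2.1,fy=2.1,interpolation=cv2.INTER_CUBIC))
E
```

```text
t 15.8 p [0.6378 0.1388 0.0646] r [-1.5675e+00 -1.6000e-03  2.5536e+00] F [-0.09 -0.27  0.33] gap 0.0004
(np.float64(8.49), np.float64(0.25), 'z', np.float64(64.63), 'F', array([-0.1, -0.3,  0.3]), 'rot', array([ 0.002, -0.003, -0.005]), 15.8)
```

View pics/w9z.png

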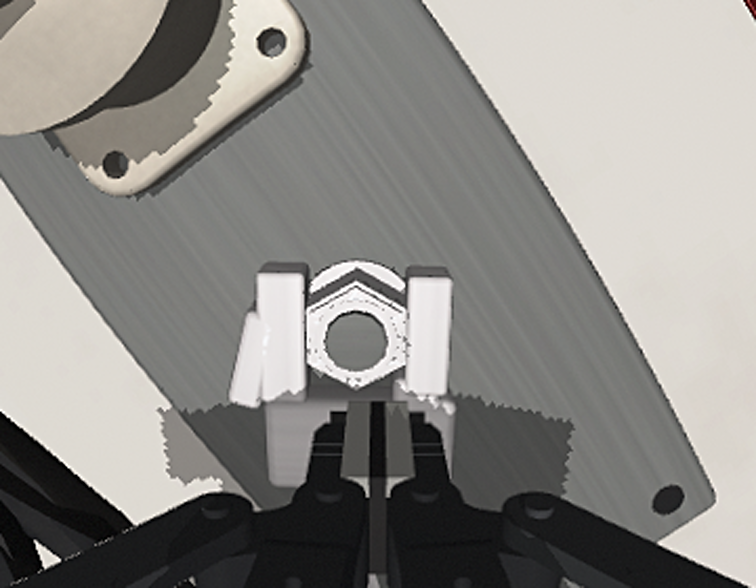

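```bash
python3 -c "
from m2 import *
run('w9',dict(fjtip=(305,274,.028),fjroot=(304,392,.028),sjtip=(407,278,.028),sjroot=(407,388,.028),stud=(356,341,.035)),2.1,100,60)
"
```

```text
fjtip [0.6769 0.1317]
fjroot [0.6522 0.1496]
sjtip [0.6626 0.1121]
sjroot [0.6388 0.1274]
stud [0.6581 0.1295]
yaws -36.02243048272424 -32.905143615833744
fjtip rel nut [14.3 12.3]
fjroot rel nut [-16.1  13.3]
sjtip rel nut [ 13.4 -12. ]
sjroot rel nut [-14.8 -12.5]
stud rel nut [0. 0.]
```

servo_tool --linear '[[-0.004,0.0028,0],[-0.005,0.0035,0],[-0.003,0.0021,0],[0,0,-0.002],[0,0,-0.003],[0,0,-0.002],[0,0,-0.0015],[0,0,-0.001]]' --delta_rot '[[0.001,-0.002,0],[0,0,0],[0,0,0],[0,0,0],[0,0,0],[0,0,0],[0,0,0],[0,0,0]]'

```text
time_s: 16.65
tcp_pos: [0.624, 0.1487, 0.0552]
ee_rot: [-1.569, -0.001, 2.555]
wrist_force: [-5.5, -1.9, 13.5]
finger_gap: -0.0001
```

```bash
python3 -c "
from h import *
from rig import status
print(wl(status.get_obs()))"
```

```text
(np.float64(-8.46), np.float64(0.76), 'z', np.float64(55.23), 'F', array([-5.5, -1.9, 13.5]), 'rot', array([ 0.001, -0.002, -0.006]), 16.65)
```

servo_tool --linear '[[0.0025,-0.0017,-0.0008],[0.0025,-0.0017,-0.001],[0.0025,-0.0017,-0.001]]' --delta_rot '[[0,0,0],[0,0,0],[0,0,0]]'

```text
time_s: 16.95
tcp_pos: [0.6298, 0.1446, 0.0553]
ee_rot: [-1.567, -0.006, 2.555]
wrist_force: [-7.0, 3.9, 10.3]
finger_gap: -0.0
```

```bash
python3 -c "
from h import *
from rig import status
print(wl(status.get_obs()))"
```

```text
(np.float64(-1.38), np.float64(0.61), 'z', np.float64(55.32), 'F', array([-7. ,  3.9, 10.3]), 'rot', array([-0.001, -0.007, -0.007]), 16.95)
```

servo_tool --linear '[[0,0,0.006],[0,0,0.015],[-0.01,0.004,0.012],[-0.025,0.01,0.004],[-0.025,0.01,0],[-0.015,0.006,0],[-0.005,0.002,0],[0,0,0],[0,0,0]]' --delta_rot '[[0,0,0],[0,0,0],[0,0,0.05],[0,0,0.08],[0,0,0.06],[0,0,0.03],[0,0,0.01],[0,0,0],[0,0,0]]' --fingers 0.05

```text
time_s: 17.85
tcp_pos: [0.5521, 0.1761, 0.1007]
ee_rot: [-1.571, 0.003, 2.791]
wrist_force: [-0.1, 0.0, 0.5]
finger_gap: 0.0503
```

```bash
python3 - <<'E'
from snap import *
o,c,im=snap("w10")
print(delta(o,[.540,.179,.041],np.deg2rad(161)))
cv2.imwrite("pics/w10z.png",cv2.resize(im[60:340,100:460,::-1],None,fx=2.1,fy=2.1,interpolation=cv2.INTER_CUBIC))
E
```

```text
t 17.85 p [0.5521 0.1761 0.1007] r [-1.5709  0.0033  2.7909] F [-0.11  0.01  0.52] gap 0.0503
(array([-0.0121,  0.0029, -0.0597]), array([0.001, 0.003, 0.019]))
```

View pics/w10z.png

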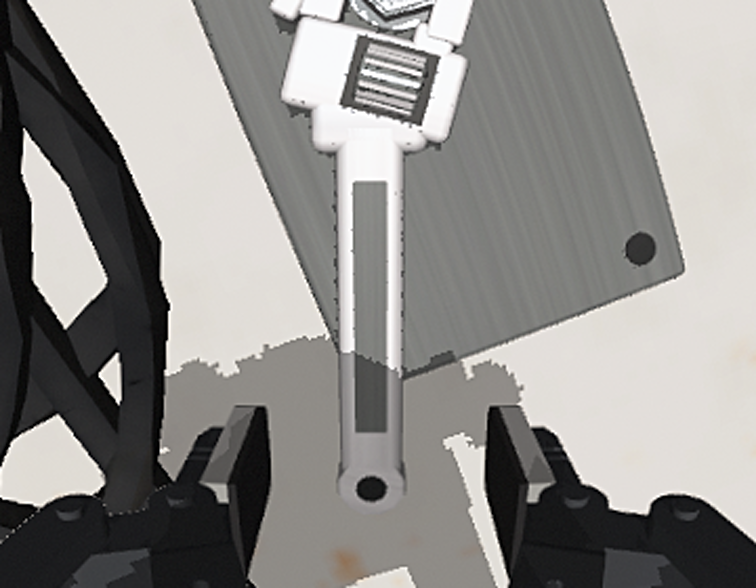

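```bash
python3 - <<'E'
import cv2,json
from h import *
im=cv2.imread("pics/w10.png"); cv2.imwrite("pics/w10n.png",cv2.resize(im[0:140,200:360],None,fx=4,fy=4,interpolation=cv2.INTER_CUBIC))
c=json.load(open("w10.json"))
for n,u,v,h in [("hole",371,487,.028),("slot top",370,185,.028),("worm",391,78,.0335)]:
    print(n,at_z(c,100+(u+.5)/2.1-.5,60+(v+.5)/2.1-.5,h,True).round(4))
E
```

```text
hole [0.5112 0.1916 0.028 ]
slot top [0.6027 0.1582 0.028 ]
worm [0.629  0.1424 0.0335]
```

View pics/w10n.png

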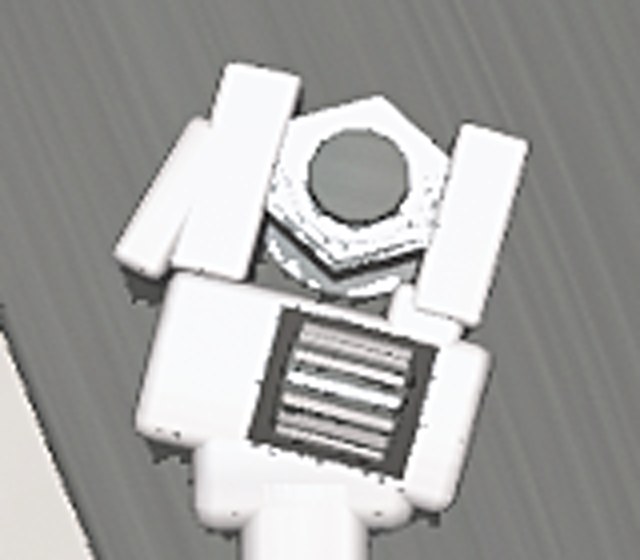

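```bash
python3 - <<'E'
import json
from h import *
c=json.load(open("w10.json"))
q=lambda u,v,h: at_z(c,200+(u+.5)/4-.5,(v+.5)/4-.5,h,True)[:2]
a,b=q(300,78,.028),q(247,276,.028); d,e=q(460,128,.028),q(416,303,.028)
f=(a-b)/np.linalg.norm(a-b); n=np.array([-f[1],f[0]])
print("yaw",np.rad2deg(np.arctan2(f[1],f[0])),"slide yaw",np.rad2deg(np.arctan2(*(d-e)[::-1])),"gap",(a-d)@n,(b-e)@n,"len",np.linalg.norm(a-b))
s=q(359,175,.035); print("stud",s,"x rel",(a-s)@f,"y",(a-s)@n)
E
```

```text
yaw -34.07992060114264 slide yaw -33.56289354511737 gap 0.024692289805529965 0.024946159263700016 len 0.03190845800484429
stud [0.65782435 0.12984221] x rel 0.01446574670645663 y 0.012296233739954811
```

servo_tool --linear '[[-0.004,0.001,-0.01],[-0.005,0.0015,-0.018],[-0.001,0.0005,-0.016],[0,0,-0.008],[0,0,-0.003],[0,0,0],[0,0,0]]' --delta_rot '[[0.001,0.003,0.008],[0,0,0.004],[0,0,0],[0,0,0],[0,0,0],[0,0,0],[0,0,0]]'

```text
time_s: 18.6
tcp_pos: [0.5441, 0.1773, 0.0415]
ee_rot: [-1.571, 0.0, 2.8]
wrist_force: [-0.8, -0.2, -0.4]
finger_gap: 0.0499
```

```bash
python3 - <<'E'
from h import *
from rig import status
o=status.get_obs();print(o["time_s"],o["tcp_pos"],o["ee_rot"],o["wrist_force"]);print(delta(o,[.540,.1805,.0415],np.deg2rad(160.7)))
E
```

```text
18.6 [0.5440707  0.17728433 0.04153592] [-1.57084241e+00  1.18723382e-04  2.80011021e+00] [-0.81939471 -0.21275516 -0.43367786]
(array([-0.0041,  0.0032, -0.    ]), array([-0.   ,  0.   ,  0.005]))
```

servo_tool --linear '[[-0.001,0.0015,0],[0,0,0],[0,0,0],[0,0,0]]' --delta_rot '[[0,0,0.004],[0,0,0],[0,0,0],[0,0,0]]' --fingers 0.022

```text
time_s: 19.0
tcp_pos: [0.5446, 0.1793, 0.0436]
ee_rot: [-1.573, 0.003, 2.805]
wrist_force: [0.1, -0.0, 1.0]
finger_gap: 0.0219
```

```bash
cat > arc.py <<'E'
from h import *
from rig import status
o=status.get_obs();N=np.array([.6578,.1298])
d=o["tcp_pos"][:2]-N;r=np.linalg.norm(d);a=np.arctan2(d[1],d[0])%(2*np.pi)
ps=o["ee_rot"][2]%(2*np.pi)
print(round(o["time_s"],2),"p",o["tcp_pos"].round(4),"r",r.round(4),"ang",a.round(4),"psi",ps.round(4),"F",o["wrist_force"].round(1),"T",o["torque"].round(2),"gap",o["finger_gap"].round(4))
import sys
if len(sys.argv)>1:
    # steps: da per row list
    r0=float(sys.argv[1]); off=float(sys.argv[2]); 
    cur=o["tcp_pos"][:2]; A=a
    for s in sys.argv[3:]:
        A+=float(s); nx=N+r0*np.array([np.cos(A),np.sin(A)]); print((nx-cur).round(4)); cur=nx
    print("psi to", (A+off), "dpsi", A+off-ps)
E
python3 arc.py
```

```text
Traceback (most recent call last):
  File "arc.py", line 6, in <module>
    print(round(o["time_s"],2),"p",o["tcp_pos"].round(4),"r",r.round(4),"ang",a.round(4),"psi",ps.round(4),"F",o["wrist_force"].round(1),"T",o["torque"].round(2),"gap",o["finger_gap"].round(4))
                                                                                                                                                                        ^^^^^^^^^^^^^^^^^^^^^
AttributeError: 'float' object has no attribute 'round'
```

```bash
sed -i 's/o\["finger_gap"\].round(4)/round(o["finger_gap"],4)/' arc.py; python3 arc.py .1236 0.04 .02 .04 .04 .04 .04 .03 0
```

```text
19.0 p [0.5446 0.1793 0.0436] r 0.1236 ang 2.7298 psi 2.8045 F [ 0.1 -0.   1. ] T [-0.01  0.01  0.04] gap 0.0219
[-0.001  -0.0023]
[-0.0018 -0.0046]
[-0.0016 -0.0047]
[-0.0014 -0.0047]
[-0.0012 -0.0048]
[-0.0008 -0.0036]
[0. 0.]
psi to 2.979792233134881 dpsi 0.17528074885067912
```

servo_tool --linear '[[-0.001,-0.0023,-0.001],[-0.0018,-0.0046,-0.001],[-0.0016,-0.0047,0],[-0.0014,-0.0047,0],[-0.0012,-0.0048,0],[-0.0008,-0.0036,0],[0,0,0]]' --delta_rot '[[0,0,0.02],[0,0,0.04],[0,0,0.04],[0,0,0.04],[0,0,0.04],[0,0,0.02],[0,0,0]]'

```text
time_s: 19.7
tcp_pos: [0.5378, 0.1555, 0.043]
ee_rot: [-1.578, 0.007, 3.018]
wrist_force: [-1.1, -0.0, -0.3]
finger_gap: 0.0219
```

```bash
python3 arc.py .1236 0.07 .02 .05 .05 .05 .04 .03 0
```

```text
19.7 p [0.5378 0.1555 0.043 ] r 0.1227 ang 2.9307 psi 3.0178 F [-1.1 -0.  -0.3] T [0.06 0.02 0.02] gap 0.0219
[-0.0014 -0.0022]
[-0.001  -0.0061]
[-0.0007 -0.0061]
[-0.0004 -0.0062]
[-0.0001 -0.0049]
[ 0.0001 -0.0037]
[0. 0.]
psi to 3.240749208256408 dpsi 0.22292775337500892
```

```bash
python3 - <<'E'
from snap import *
o,c,im=snap("w11")
cv2.imwrite("pics/w11z.png",cv2.resize(im[0:300,100:460,::-1],None,fx=2,fy=2,interpolation=cv2.INTER_CUBIC))
E
```

```text
t 19.7 p [0.5378 0.1555 0.043 ] r [-1.5775  0.0072  3.0178] F [-1.15 -0.05 -0.26] gap 0.0219
```

View pics/w11z.png

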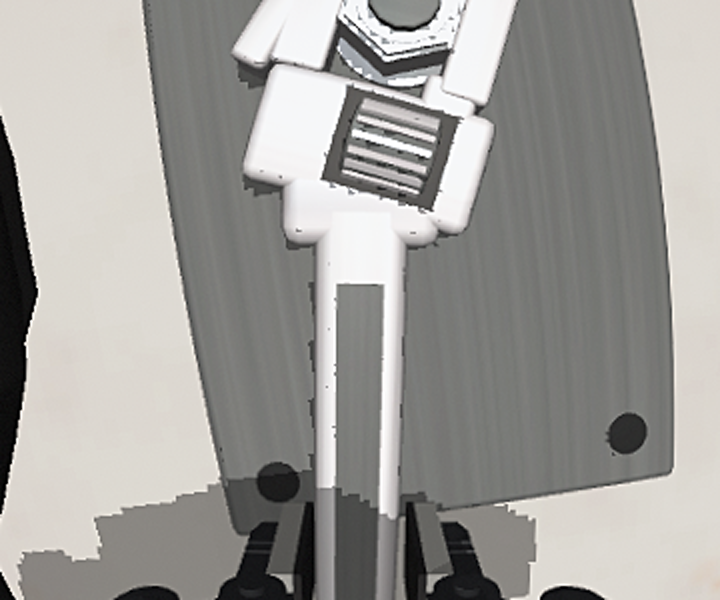

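servo_tool --linear '[[-0.001,-0.0022,-0.0005],[-0.001,-0.006,-0.0005],[-0.0007,-0.006,0],[-0.0004,-0.006,0],[-0.0001,-0.005,0],[0,-0.0037,0],[0,0,0]]' --delta_rot '[[-0.003,0.004,0.015],[-0.003,0.004,0.045],[0,0,0.05],[0,0,0.05],[0,0,0.04],[0,0,0.025],[0,0,0]]'

```text
time_s: 20.45
tcp_pos: [0.5356, 0.1276, 0.0429]
ee_rot: [-1.572, 0.001, -3.029]
wrist_force: [0.5, 0.5, -0.5]
finger_gap: 0.022
```

```bash
python3 arc.py .1236 0.075 .02 .05 .04 .03 .02  0
```

```text
20.45 p [0.5356 0.1276 0.0429] r 0.1222 ang 3.1595 psi 3.254 F [ 0.5  0.5 -0.5] T [ 0.05 -0.01  0.04] gap 0.022
[-0.0013 -0.0025]
[ 0.0004 -0.0062]
[ 0.0005 -0.0049]
[ 0.0005 -0.0037]
[ 0.0004 -0.0024]
[0. 0.]
psi to 3.394500462375173 dpsi 0.14045864265146735
```

servo_tool --linear '[[-0.0005,-0.0025,-0.0005],[0.0004,-0.006,0],[0.0005,-0.006,0],[0.0006,-0.0055,0],[0.0005,-0.003,0],[0,0,0],[0,0,0]]' --delta_rot '[[0,0,0.015],[0,0,0.045],[0,0,0.045],[0,0,0.045],[0,0,0.02],[0,0,0],[0,0,0]]'

```text
time_s: 21.15
tcp_pos: [0.5376, 0.1053, 0.0426]
ee_rot: [-1.573, 0.002, -2.852]
wrist_force: [0.4, 0.8, 0.5]
finger_gap: 0.0222
```

```bash
python3 arc.py; python3 - <<'E'
from snap import *
o,c,im=snap("w12")
cv2.imwrite("pics/w12z.png",cv2.resize(im[0:300,100:460,::-1],None,fx=2,fy=2,interpolation=cv2.INTER_CUBIC))
E
```

```text
21.15 p [0.5376 0.1053 0.0426] r 0.1227 ang 3.3428 psi 3.4312 F [0.4 0.8 0.5] T [0.1  0.01 0.04] gap 0.0222
t 21.15 p [0.5376 0.1053 0.0426] r [-1.573e+00  2.500e-03 -2.852e+00] F [0.35 0.81 0.48] gap 0.0222
```

View pics/w12z.png

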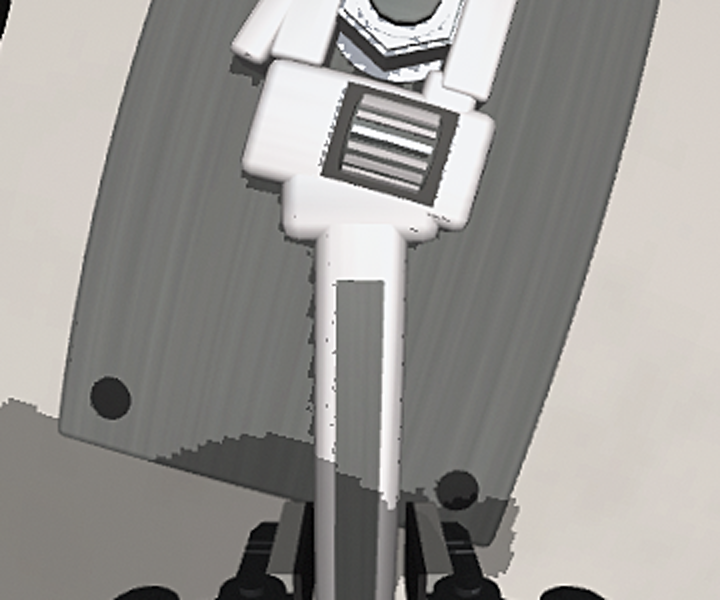

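servo_tool --linear '[[0,0,0],[0,0,0],[0,0,0],[0,0,0.008],[0,0,0.02],[0,0,0.03],[0,0,0.03],[0,0,0.01],[0,0,0],[0,0,0]]' --delta_rot '[[0,0,0],[0,0,0],[0,0,0],[0,0,0],[0,0,0],[0,0,0],[0,0,0],[0,0,0],[0,0,0],[0,0,0]]' --fingers 0.045

```text
time_s: 22.2
tcp_pos: [0.5355, 0.1055, 0.1446]
ee_rot: [-1.573, -0.0, -2.852]
wrist_force: [0.1, 0.1, -0.2]
finger_gap: 0.0448
```

```bash
python3 - <<'E'
from snap import *
o,c,im=snap("w13")
cv2.imwrite("pics/w13z.png",cv2.resize(im[0:280,100:460,::-1],None,fx=2.1,fy=2.1,interpolation=cv2.INTER_CUBIC))
cv2.imwrite("pics/w13n.png",cv2.resize(im[0:130,200:360,::-1],None,fx=4,fy=4,interpolation=cv2.INTER_CUBIC))
E
```

```text
t 22.2 p [0.5355 0.1055 0.1446] r [-1.5731e+00 -2.0000e-04 -2.8523e+00] F [ 0.11  0.14 -0.19] gap 0.0448
```

View pics/w13z.png

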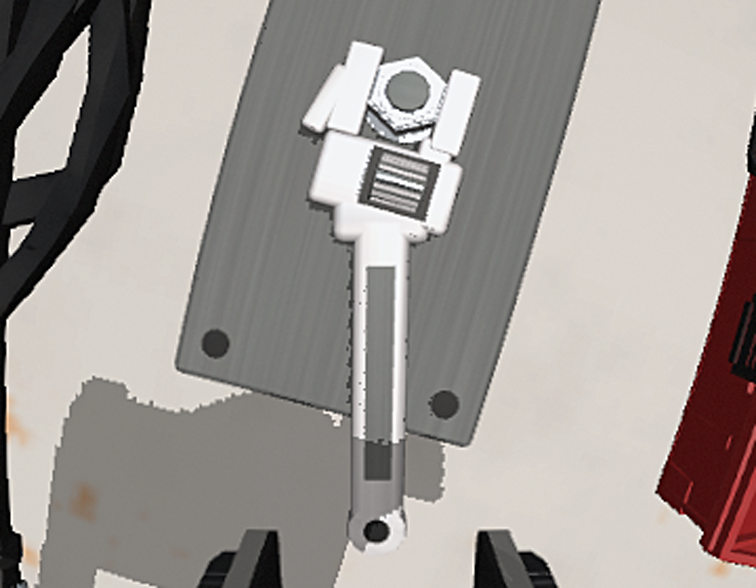

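View pics/w13n.png

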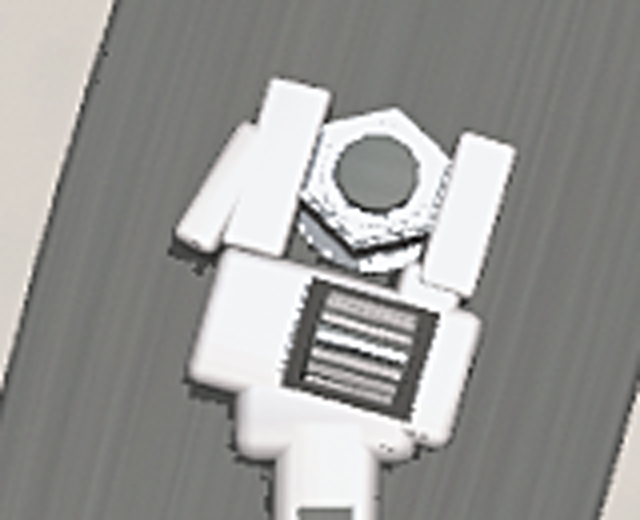

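```bash
python3 - <<'E'
import json
from h import *
c=json.load(open("w13.json"))
q=lambda u,v,h: at_z(c,200+(u+.5)/4-.5,(v+.5)/4-.5,h,True)[:2]
a,b=q(330,92,.028),q(293,255,.028); d,e=q(460,135,.028),q(424,285,.028)
f=(a-b)/np.linalg.norm(a-b); n=np.array([-f[1],f[0]])
print("yaw",np.rad2deg(np.arctan2(f[1],f[0])),"slide yaw",np.rad2deg(np.arctan2(*(d-e)[::-1])),"gap",(a-d)@n,(b-e)@n,"len",np.linalg.norm(a-b))
s=q(377,174,.035); print("stud",s,"x rel",(a-s)@f,"y",(a-s)@n)
h=at_z(c,100+377.5/2.1-.5,(531.5)/2.1-.5,.028,True)[:2]; w=at_z(c,100+(403.5)/2.1-.5,(185.5)/2.1-.5,.0335,True)[:2]
print("hole",h,"worm",w, "worm-hole yaw",np.rad2deg(np.arctan2(*(h-w)[::-1]))%360)
c=json.load(open("w10.json"))
h0=np.array([.5112,.1916]);w0=np.array([.629,.1424]);print("before",np.rad2deg(np.arctan2(*(h0-w0)[::-1]))%360)
E
```

```text
yaw 4.621279166215865 slide yaw 3.693714548558594 gap 0.02453871133404749 0.024061832892491686 len 0.03194448783437853
stud [0.6574595  0.12974731] x rel 0.015353361978748212 y 0.011550685759277571
hole [0.50217333 0.09410153] worm [0.62600971 0.1219432 ] worm-hole yaw 192.6709066591741
before 157.331801675067
```

```bash
python3 - <<'E'
from rig import status, imaging, env, search_frame
imaging.grab_frame("top")
for n in ["pinion_a","bearing"]: print(n,search_frame("top",n)[:1])
print(status.get_obs()["wrist_force"],status.get_obs()["time_s"])
env.sign_off()
E
```

```text
pinion_a [{'bbox': [380.6, 284.8, 23.6, 22.7], 'score': 0.73}]
bearing [{'bbox': [383.4, 248.9, 25.3, 27.4], 'score': 0.62}]
[-0.19523597 -0.79322363  0.60923505] 22.4
the job is handed in; nothing more can be done
```

I laid the wrench flat on the plate round the nut and closed the jaw snug with three worm strokes. I then turned the handle about a tenth of a turn counter-clockwise, let go, lifted clear and handed the job in at 22.4 s of the 61 s.

What the last checks showed:
- **Snug before turning:** on the third stroke the sideways force rose to about 8 N under 10 N of press, so the worm had most likely stopped. The camera read a gap of about 24.8 mm, close to the 25.2 mm limit; I put the excess over 24 mm down to the jaws' rounded edges.
- **Nut turned:** two camera readings disagree slightly. Comparing the handle's direction before and after gives about 35° (0.62 rad), and comparing the jaw faces gives about 38 to 39° (0.67 rad). Both are inside the 0.42 to 0.85 rad range.
- **Wrench at the end:** the gap read 24.1 to 24.5 mm. The mouth's centre is about 3.4 mm from the nut's axis, and the wrench lies flat on the plate.
- **Gear and bearing:** both are within about 2 pixels (roughly 4 mm) of where the top camera first saw them.
- **Robot:** it was clear of everything, with the wrist force near zero.

No check failed. The hand-in reports no verdict.

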